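# Slip-angle test of a kit tray on the tilting ramp

### The arm

A 6-joint arm with a two-finger parallel gripper is mounted at the origin on the work surface. World frame = base frame: x ahead of the robot, y to its left, z up, the work surface at z = 0. Lengths are in m, angles in rad, forces in N, time in s.
With the tool pointing down it reaches from about 0.275 to 0.85 m from the base axis. Payload 5.2 kg.
Tool frame: the origin (TCP) lies between the finger pads; the fingertips stand 19 mm ahead of it and the grasp point (between the pads) is the TCP; z points along the fingers, y is the line along which they close (so a half turn about z gives the same grasp; the last joint's range is limited). The gripper opens to 85 mm and grips with 20 to 120 N. Pads are 22 mm wide; open, the fingers measure 114 mm over their backs; the gripper's body (76 mm by 85 mm) begins 54 mm behind the grasp point. The pads swing forward as they close: fully open they stand 13 mm farther back than shut.
Start: joints at [0.917, 0.259, 1.535, -0, 1.348, -0.203], TCP at [0.24, 0.495, 0.25] pointing down, gripper open.
Joint ranges: [-3.14, 3.14], [-0.91, 2.08], [0.19, 2.58], [-1.22, 4.36], [0.22, 2.71], [-3.12, 3.12]. Speed limits (rad/s): [2.57, 2.57, 3.14, 3.14, 3.14, 3.14].

### API

Orientations are given as a unit quaternion [w, x, y, z].
In Python, from plant import readout, imaging, finish_job, regions_of gives the robot as it stands.
- The arm moves only by the tool step_arm, never from a script. Its argument "moves" is a list that holds one entry, the list of rows, each a list of 7 numbers: the turn, a rotation vector about the tool's x, y, z each as a share of 120 degrees, from -1 to 1, then the shift along the tool's x, y, z each as a share of 0.3 m, from -1 to 1, then the opening, from 0 (shut) to 1 (fully open). A call has 1 to 20 rows; each row shifts and turns the commanded pose from where the row before left it, along the tool's axes as they then stand; what a row does not reach is not made up. A row lasts 1/10 s, in which the tool goes at most 50 mm and 8.59 degrees, less where a joint would pass 70% of its speed; a pose out of reach is approached as far as the arm can. A call with a number of a shift or a turn outside -1 to 1 is refused whole. A call with a gripper value outside its range is refused whole. The fingers move at their own pace and stop on an object; the grip force is fixed at half the most. Time passes only in rows, so rows that do not move let the fingers close. It gives the time, the measured TCP pose, the force, the opening and the grip force at its end, in the units of the state.
- readout.state(): the state, without advancing time (a new reading comes with each control period).
- imaging.camera(name): name is "scene" or "top" or "wrist"; returns the picture (400x640x3 uint8, red, green, blue); there is no depth.
- imaging.get_calibration(name): a dict with "fx", "fy", "cx", "cy" (pixels), "view" (4x4, takes a point from world to camera coordinates). Camera axes: x right, y down, z forward; pixel columns grow to the right and rows downward; lengths in m; the calibration is good to about 2 mm. A picture is of the moment at which its call begins: read the wrist's pose just before it. get_calibration takes no time and is no camera call; for the wrist camera it gives the pose at the moment of the call.
- finish_job(): hands the job in; it is judged then, once.
Trained networks look in the newest picture that a camera, given by its name, has taken for a name from the list of things; names that differ only in an ending like _2 or _b are one class to them, and where a whole thing is asked for, a point or a joint stands for the part that bears it (a point fixed in the world has none). Each returns a list of dicts, best first, with "p" (0 to 1); they miss things now and then, are a little off and sometimes report something else, mostly with a low value. They report only what shows in the picture. A call takes as long as a camera call. They do not tell look-alikes from the thing itself.
- regions_of(query, camera): "mask" (400x640 bool, what is visible of it) and "centre" ([row, column] in pixels, amid what is visible of it).
The state is a dict: "time_s": time; "joint_pos": joint angles; "qd": joint speeds; "joint_efforts": joint torques, N m; "position": TCP position; "orientation": TCP orientation; "contact_force": force on the tool from outside, world axes, zero at the start; "moment": the same for the moment, N m; "grip_width": finger opening in m; "grip_force": force on a finger pad.
Only numpy, scipy, OpenCV 4.12 (cv2) and the standard library are available. Lean on these libraries where they do the work, as an engineer would, in place of code of your own. Each camera call takes 0.05 s, during which the arm holds its last target. There are 200 camera calls.

### The job

Find the slip angle of the small kit tray: lift the hinged ramp slowly by its bar until the tray slips and runs down to the foot stop, but no further, so that the round reference weight beside it does not slip, and leave the ramp standing at that angle without lowering it again. Then note the angle: bring the pointer arm down gently until it just touches the ramp's lug, and let go of it there. Do not touch the tray or the weight, and leave the things around the tester alone.

Things in the scene. Friction and masses are not known exactly. Their poses are not given: they have to be found in the camera images.
- tester: Grey slip tester, fixed to the bench: base plate 240 x 190 x 12 mm with two hinge posts. Origin on the bench straight under the middle of the hinge axis; its x runs from the hinge towards the lifting bar, z up. The hinge axis is parallel to its y, 60 mm above the bench; ramp and pointer both turn about that axis.
- ramp (a joint): Ramp angle, rad: 0 level (its start), growing as the bar end is lifted, to 0.8. The hinge is stiff and stays where left: about 13 N upward at the bar lifts it; about 8 N pressed down 200 mm from the axis would push it down. The tray slips somewhere between 0.20 and 0.38 rad (it differs each time), the weight at least 0.06 rad later.
- ramp_frame (a point): Middle of the ramp on the hinge axis, turning with the ramp: x up along the deck, z out of the deck. The aluminium deck is 205 mm long, 150 wide, its top 6 mm above this point, with ribs 10 mm high along both sides and down the middle making two lanes, and a foot stop across it whose upper face is at x = 12 mm.
- ramp_bar (a point): Middle of the lifting bar: round steel bar 12 mm thick, 130 mm long, parallel to the hinge axis, on two 8 mm rods (110 mm apart), 250 mm from the hinge axis and 3 mm above the ramp_frame's x axis. 39 mm free between bar and deck edge. It can be pinched from above between the rods, the fingers closing along the tester's x, or hooked from below.
- ramp_lug (a point): Top of the sprung lug, a 10 mm steel pin standing out of a bracket on the ramp's +y side, parallel to the hinge axis; 140 mm from the axis and 5 mm below the ramp_frame's x axis. The spring gives about 1 mm for 4 N. The pointer arm lies parallel to the ramp when it touches the lug.
- pointer (a joint): Angle of the pointer arm, rad: 0 level, growing upward, range 0 to 1.2; it starts well above the ramp, between 0.75 and 1.05. Lightly stiff hinge, stays where it is left: 1 to 1.5 N at its pin moves it. Parallel to the ramp when it has the same value as ramp.
- pointer_pin (a point): Middle of the pointer's grip pin: round steel, 12 mm thick, reaching 45 mm to the tester's +y from the arm's end, parallel to the hinge axis, 200 mm from it and 130 mm to +y of the tester's middle. Site x points along the arm, away from the hinge. The arm: dark steel bar 10 mm high. Press the pin from above or pinch it; once on the lug, more than a few newtons spoils the reading.
- tray: White plastic kit tray with a clear cover, 60 mm (along the ramp) x 46 x 20 mm high, 70 to 140 g, standing in one of the two lanes near the top of the ramp, either lane. Origin at the centre of its underside. At rest against the foot stop its origin is at x = 42 mm of ramp_frame.
- weight: Round steel reference weight with a knob and a rubber foot, 42 mm across, 36 mm high, 250 g, standing in the other lane. Origin at the centre of its underside. It must stay where it stands on the ramp.
- tray_stack: Stack of white trays, 120 x 90 x 80 mm, on the bench. Origin at the centre of its underside. Leave alone.
- wipe_jar: White plastic jar, 80 mm across, 100 mm high. Origin at the centre of its underside. Leave alone.
- bowl: Steel bowl, 120 mm across, 45 mm high. Origin at the centre of its underside. Leave alone.
Things that resemble listed ones, but are neither listed nor needed, are in the scene too. Of the things like the tray, leave any that is orange; of the rest the smaller one is meant.

How it is judged:
On the way, in this order (a step that is already met when the one before it is completed fails the run):
1. the tray has slipped down to the foot stop of the raised ramp (x of tray in the frame of ramp_frame below 0.056 m and value of joint ramp above 0.15 rad), for 0.2 s.
2. the pointer arm touches the lug of the ramp (contact force between pointer and ramp above 0.3 N and angle between the x axis of ramp_frame and the x axis of pointer_pin, either way round below 0.03 rad and x of tray in the frame of ramp_frame below 0.056 m), for 0.1 s.
At the end, for the whole second after the job is handed in: Tray at rest on the deck at the foot stop (origin under 56 mm from the hinge axis along the ramp); weight still standing up the deck (135 mm or more); ramp still and above 0.15 rad; pointer arm at rest and parallel to the ramp within 0.03 rad (all of step 1 and z of tray in the frame of ramp_frame between 0 and 0.012 m and x of weight in the frame of ramp_frame above 0.135 m and z of weight in the frame of ramp_frame between 0 and 0.012 m and angle between the x axis of ramp_frame and the x axis of pointer_pin, either way round below 0.03 rad and linear speed of tray below 0.02 m/s and velocity of joint ramp between -0.02 and 0.02 rad/s and velocity of joint pointer between -0.05 and 0.05 rad/s); the robot touches nothing.
It fails at once if the weight slips on the ramp (ramp tilted too far or jerked) (not (x of weight in the frame of ramp_frame above 0.135 m)).
It fails at once if the ramp is jerked up (faster than 0.6 rad/s), or lowered (faster than 0.08 rad/s) after the tray has slipped down (velocity of joint ramp above 0.6 rad/s or (x of tray in the frame of ramp_frame below 0.056 m and velocity of joint ramp below -0.08 rad/s)).
It fails at once if the pointer is pressed on the lug with more than 8 N (contact force between pointer and ramp above 8 N).
It fails at once if the robot touches the tray or the weight (contact force between any of the fingers, the arm and tray above 0.3 N or contact force between any of the fingers, the arm and weight above 0.3 N).
It fails at once if a thing beside the tester is shifted by more than 20 mm (distance of any of tray_stack, wipe_jar, bowl from where it was at the start of the episode above 0.02 m).
It also fails if it takes over 72 s, if anything falls off the work surface, if the arm or the gripper's body presses on something with over 40 N, if the wrist force passes 120 N, or if a joint passes its speed limit or range.

## Working session

There is one attempt and no reset: what is moved stays moved. The work goes in short steps, Python scripts to look and compute and a tool call to move; the robot and the scene stay as the last step left them, time stands still between calls to the robot, and variables do not carry over. Pictures are saved under pics/ and viewed, at most 10 in all, crops included, and the job is handed in when it is done.

Besides the shell and the picture viewer there is one more tool, called after "Request:" as a command line: name --argument value ..., lists and objects as JSON in quotes. step_arm: Moves the arm, as the interface text tells. Its arguments: {"type":"object","properties":{"moves":{"type":"array"}},"required":["moves"]}

```bash
mkdir -p pics
cat > h.py <<'E'
import numpy as np, cv2
from plant import readout, imaging, finish_job, regions_of
E
python3 - <<'E'
from h import *
s=readout.state(); print(s['time_s'],s['position'],s['orientation'],s['contact_force'])
ims=[]
for c in ("scene","top"):
    im=imaging.camera(c); np.save(f'pics/{c}.npy',im); ims.append(im)
    K=imaging.get_calibration(c); print(c,{k:(np.round(v,4).tolist()) for k,v in K.items()})
    for q in ("tester","ramp_bar","ramp_lug","pointer_pin","tray","weight","tray_stack","wipe_jar","bowl"):
        print(q,[(round(r['p'],2),np.round(r['centre']).tolist(),int(r['mask'].sum())) for r in regions_of(q,c)])
v=np.vstack(ims)
cv2.imwrite('pics/a.png',cv2.cvtColor(ims[0],cv2.COLOR_RGB2BGR));cv2.imwrite('pics/b.png',cv2.cvtColor(ims[1],cv2.COLOR_RGB2BGR))
E
```

```text
0.0 [0.23930555 0.49464708 0.2494223 ] [-3.98658097e-04  2.23507762e-01  9.74701674e-01 -8.76950714e-04] [ 1.55370356 -0.40883203  0.04072497]
scene {'fx': 376.8262, 'fy': 376.8262, 'cx': 319.5375, 'cy': 201.5935, 'view': [[-0.358, 0.9337, -0.0086, 0.2131], [0.7323, 0.2751, -0.6229, -0.3215], [-0.5792, -0.2293, -0.7823, 1.2776], [0.0, 0.0, 0.0, 1.0]]}
tester [(0.64, [198.0, 351.0], 5660), (0.31, [179.0, 400.0], 175)]
ramp_bar [(0.98, [196.0, 344.0], 3543)]
ramp_lug []
pointer_pin [(0.55, [181.0, 397.0], 194), (0.31, [200.0, 342.0], 3851)]
tray [(0.94, [217.0, 346.0], 614), (0.77, [288.0, 345.0], 697), (0.64, [277.0, 413.0], 1217), (0.31, [236.0, 499.0], 1739)]
weight [(0.68, [210.0, 316.0], 270)]
tray_stack [(0.76, [171.0, 202.0], 2070)]
wipe_jar [(0.71, [300.0, 498.0], 1955), (0.37, [170.0, 202.0], 2163)]
bowl [(0.82, [238.0, 498.0], 1762), (0.26, [182.0, 400.0], 220)]
top {'fx': 363.2505, 'fy': 363.2505, 'cx': 319.816, 'cy': 195.1453, 'view': [[0.0025, -1.0, -0.0091, -0.0117], [-0.9961, -0.0017, -0.0879, 0.5256], [0.0879, 0.0092, -0.9961, 0.9155], [0.0, 0.0, 0.0, 1.0]]}
tester []
ramp_bar [(0.72, [219.0, 304.0], 4579)]
ramp_lug [(0.55, [195.0, 270.0], 31)]
pointer_pin [(0.59, [201.0, 252.0], 281)]
tray [(0.96, [136.0, 280.0], 527), (0.93, [189.0, 295.0], 603), (0.85, [168.0, 224.0], 1011)]
weight [(0.72, [189.0, 326.0], 237)]
tray_stack [(0.76, [202.0, 468.0], 2380)]
wipe_jar [(0.57, [161.0, 156.0], 1217)]
bowl [(0.8, [230.0, 156.0], 1745), (0.22, [200.0, 249.0], 323)]
```

View pics/a.png

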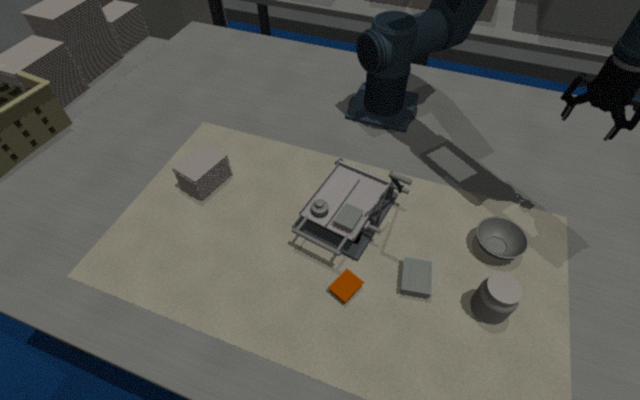

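View pics/b.png

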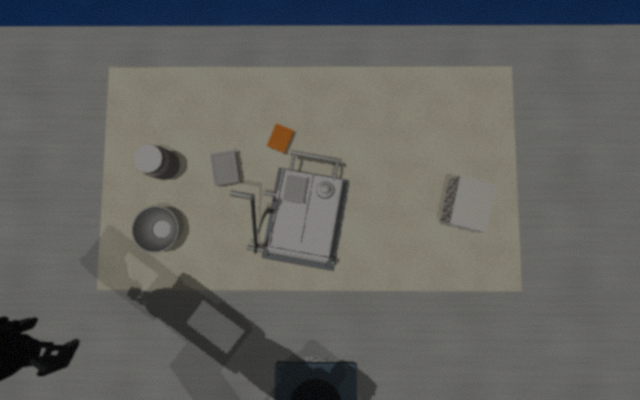

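Candidates for the tray: the white-grey one on the ramp (scene 346,217; top 295,189), the orange one on the bench (346,288; 281,138), and the larger grey one on the bench (413,277; 226,168). I choose the small one on the ramp, and check it in a close crop.

Run:
```python
from h import *
a=np.load('pics/scene.npy')[150:270,280:420]; b=np.load('pics/top.npy')[120:280,215:365]
f=lambda i,s:cv2.cvtColor(cv2.convertScaleAbs(cv2.resize(i,None,fx=s,fy=s,interpolation=cv2.INTER_CUBIC),alpha=1.4),cv2.COLOR_RGB2BGR)
cv2.imwrite('pics/c.png',f(a,5)); cv2.imwrite('pics/d.png',f(b,3.75))
```

```text
(no output)
```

View pics/c.png

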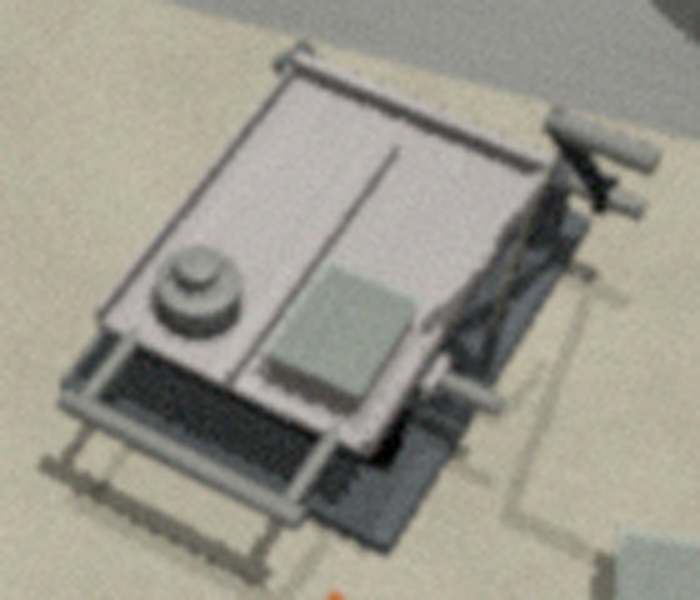

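View pics/d.png

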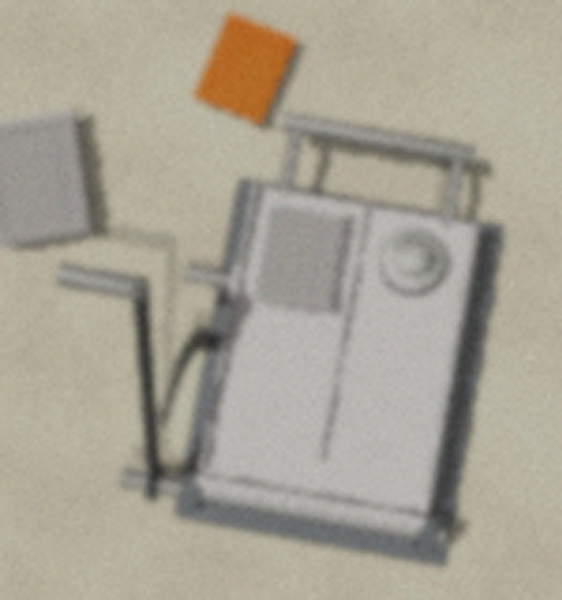

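```bash
cat >> h.py <<'E'
from scipy.optimize import least_squares
from scipy.spatial.transform import Rotation as R
def proj(c,P,K=None):
    K=K or imaging.get_calibration(c); V=np.array(K['view']); p=np.atleast_2d(P)@V[:3,:3].T+V[:3,3]
    return np.c_[K['fx']*p[:,0]/p[:,2]+K['cx'],K['fy']*p[:,1]/p[:,2]+K['cy']]
def tri(obs): # {cam:(u,v)}
    return least_squares(lambda X:np.concatenate([proj(c,X)[0]-np.array(o) for c,o in obs.items()]),[.5,.1,.1])
def T(p,P): # tester -> world
    P=np.atleast_2d(P); c,s=np.cos(p[2]),np.sin(p[2])
    return np.c_[p[0]+c*P[:,0]-s*P[:,1],p[1]+s*P[:,0]+c*P[:,1],P[:,2]]
def inc(a,x,y,z): return [x*np.cos(a)-z*np.sin(a),y,.06+x*np.sin(a)+z*np.cos(a)]
E
python3 - <<'E'
from h import *
O={'bar+':((338.6,252.4),(291.8,153.1)),'bar-':((294,229),(341.1,160.8)),'lugtip':((379.6,230.4),(265.7,192.8)),'pin+':((411,182),(231.5,192)),'pin-':((390.6,174),(253.1,197.3))}
for k,(s,t) in O.items():
    r=tri({'scene':s,'top':t}); print(k,r.x.round(4),r.fun.round(1))
def f(q):
    M={'bar+':[.25,.065,.063],'bar-':[.25,-.065,.063],'pin+':inc(q[3],.2,.1525,0),'pin-':inc(q[3],.2,.1075,0)}
    return np.concatenate([np.r_[proj('scene',T(q,m))[0]-O[k][0],proj('top',T(q,m))[0]-O[k][1]] for k,m in M.items()])
r=least_squares(f,[.4,0,0,.9]); print(r.x.round(4),r.fun.round(1))
q=r.x
for n,P in {'bar':[.25,0,.063],'pin':inc(q[3],.2,.13,0),'lug':inc(0,.14,.09,-.005)}.items(): print(n,T(q,P)[0].round(4))
print('scene hinge/deck corners',proj('scene',T(q,[[0,.075,.066],[0,-.075,.066],[.205,-.075,.066],[.205,.075,.066]])).round(0).tolist())
E
```

```text
bar+ [0.6275 0.0592 0.0636] [ 0.  0.  0. -0.]
bar- [ 0.6067 -0.0616  0.0666] [-0.9 -0.1 -0.8  0.3]
lugtip [0.5284 0.1271 0.0503] [-0.8  0.  -0.8  0.2]
pin+ [0.5136 0.1682 0.2256] [-0.7  0.  -0.7  0.2]
pin- [0.5032 0.1241 0.2224] [-0.4  0.  -0.4  0.1]
[ 0.3702  0.038  -0.1634  0.941 ] [ 1.   0.4 -0.9  0.  -2.7  0.   1.2  0.7 -0.2  0.7 -0.8  1.5 -0.2  0.6
 -0.7 -0.2]
bar [ 0.6169 -0.0026  0.063 ]
pin [0.5076 0.1471 0.2216]
lug [0.523  0.1041 0.055 ]
scene hinge/deck corners [[389.0, 182.0], [338.0, 161.0], [298.0, 213.0], [353.0, 239.0]]
```

The close crop confirms it: the small grey-white tray is in the +y lane and the weight in the other. The tester is at about (0.370, 0.038), yaw -0.163. The bar is at (0.617, -0.003, 0.063) and the pin at (0.508, 0.147, 0.222). Next I rise, turn the tool and go above the bar.

Request:
step_arm --moves '[[[0,0,0,0,0,-0.1,1],[0,0,0,0,0,-0.1,1],[0,0,0,0,0,-0.1,1],[0,0,0,0,0,-0.1,1],[0,0,0,0,0,-0.1,1],[0,0,0.0613,0,0,0,0.5],[0,0,0.0613,0,0,0,0.5],[0,0,0.0613,0,0,0,0.5],[0,0,0.0613,0,0,0,0.5],[0,0,0.0613,0,0,0,0.5],[0,0,0.0613,0,0,0,0.5],[0,0,0.0613,0,0,0,0.5],[0,0,0.0613,0,0,0,0.5],[0,0,0.0613,0,0,0,0.5],[0,0,0.0613,0,0,0,0.5]]]'

```text
time_s: 2.5
position: [0.2396, 0.4951, 0.4003]
orientation: [-0.0, 0.764, 0.645, 0.0]
contact_force: [-0.0, -0.1, -0.2]
grip_width: 0.0427
grip_force: 0.0
```

Request:
step_arm --moves '[[[0,0,0,-0.095,0.1,0,0.5],[0,0,0,-0.095,0.1,0,0.5],[0,0,0,-0.095,0.1,0,0.5],[0,0,0,-0.095,0.1,0,0.5],[0,0,0,-0.095,0.1,0,0.5],[0,0,0,-0.095,0.1,0,0.5],[0,0,0,-0.095,0.1,0,0.5],[0,0,0,-0.095,0.1,0,0.5],[0,0,0,-0.095,0.1,0,0.5],[0,0,0,-0.095,0.1,0,0.5],[0,0,0,-0.095,0.1,0,0.5],[0,0,0,-0.095,0.1,0,0.5],[0,0,0,-0.095,0.1,0,0.5],[0,0,0,-0.095,0.1,0,0.5],[0,0,0,-0.095,0.1,0,0.5],[0,0,0,0,0,0,0.5],[0,0,0,0,0,0,0.5]]]'

```text
time_s: 4.2
position: [0.614, -0.001, 0.3994]
orientation: [-0.001, 0.763, 0.646, -0.0]
contact_force: [0.1, -0.1, -0.1]
grip_width: 0.0428
grip_force: 0.0
```

```bash
cat >> h.py <<'E'
Q=[.3702,.038,-.1634]
def delta(target,ydir=(.9867,-.1627,0),zdir=(0,0,-1)):
    s=readout.state(); w,x,y,z=s['orientation']; M=R.from_quat([x,y,z,w]).as_matrix()
    yd=np.array(ydir);zd=np.array(zdir);D=np.c_[np.cross(yd,zd),yd,zd]
    rv=R.from_matrix(M.T@D).as_rotvec()
    print('t',s['time_s'],'pos',s['position'].round(4),'F',np.round(s['contact_force'],2),'w',round(s['grip_width'],4))
    print('turn shares',(rv/2.0944).round(4),'shift shares (tool now)',(M.T@(np.array(target)-s['position'])/.3).round(4), 'after turn',(D.T@(np.array(target)-s['position'])/.3).round(4))
E
python3 - <<'E'
from h import *
delta([.617,-.0026,.063])
im=imaging.camera('wrist')
f=cv2.cvtColor(cv2.convertScaleAbs(im,alpha=1.4),cv2.COLOR_RGB2BGR)
for p in proj('wrist',T(Q,[[.25,.065,.063],[.25,-.065,.063],[.25,0,.063],[.205,.075,.066],[.205,-.075,.066]])):
    cv2.circle(f,tuple(int(i) for i in p),3,(0,0,255),1)
cv2.imwrite('pics/w1.png',f)
E
```

```text
t 4.2 pos [ 0.614  -0.001   0.3994] F [ 0.07 -0.14 -0.06] w 0.0428
turn shares [-0.0009 -0.0002 -0.0011] shift shares (tool now) [-0.0041  0.0126  1.1212] after turn [-0.0038  0.0106  1.1212]
```

View pics/w1.png

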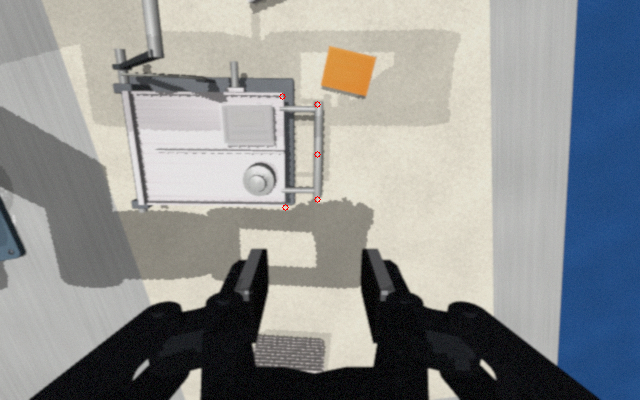

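The model points (red) sit on the bar (column 318, rows 104–199) and on the deck corners. I descend and grip.

Request:
step_arm --moves '[[[0,0,0,-0.004,0.012,0.09,0.5],[0,0,0,0,0,0.09,0.5],[0,0,0,0,0,0.09,0.5],[0,0,0,0,0,0.09,0.5],[0,0,0,0,0,0.09,0.5],[0,0,0,0,0,0.09,0.5],[0,0,0,0,0,0.09,0.5],[0,0,0,0,0,0.09,0.5],[0,0,0,0,0,0.09,0.5],[0,0,0,0,0,0.09,0.5],[0,0,0,0,0,0.09,0.5],[0,0,0,0,0,0.09,0.5],[0,0,0,0,0,0.02,0.5],[0,0,0,0,0,0.02,0.5],[0,0,0,0,0,0,0.5],[0,0,0,0,0,0,0.5]]]'

```text
time_s: 5.85
position: [0.6181, -0.0017, 0.0659]
orientation: [0.001, 0.762, 0.647, 0.001]
contact_force: [-0.5, -0.3, -0.1]
grip_width: 0.0425
grip_force: 0.0
```

Request:
step_arm --moves '[[[0,0,0,0,0,0,0],[0,0,0,0,0,0,0],[0,0,0,0,0,0,0],[0,0,0,0,0,0,0],[0,0,0,0,0,0,0],[0,0,0,0,0,0,0]]]'

```text
time_s: 6.45
position: [0.6178, -0.002, 0.0654]
orientation: [0.001, 0.763, 0.647, 0.001]
contact_force: [-1.4, 1.2, 5.9]
grip_width: 0.01
grip_force: 58.5
```

Run:
```python
from h import *
delta([.617,-.0026,.063]); print(readout.state()['grip_force'])
for c in ('top','scene','wrist'):
    imaging.camera(c)
    print(c,'tray start',proj(c,T(Q,inc(0,.165,.0375,.016))).round(0),'stop',proj(c,T(Q,inc(.3,.042,.0375,.016))).round(0))
    for q in ('tray','weight'): print(q,[(round(r['p'],2),np.round(r['centre']).tolist(),int(r['mask'].sum())) for r in regions_of(q,c)])
```

```text
t 6.45 pos [ 0.6178 -0.002   0.0654] F [-1.36  1.16  5.93] w 0.01
turn shares [ 0.0008 -0.     -0.0004] shift shares (tool now) [-0.0024 -0.0024  0.0079] after turn [-0.0024 -0.0024  0.0079]
58.48070025444031
top tray start [[296. 188.]] stop [[286. 241.]]
tray [(0.59, [165.0, 222.0], 895), (0.54, [184.0, 296.0], 172), (0.31, [181.0, 306.0], 566)]
weight []
scene tray start [[347. 218.]] stop [[371. 180.]]
tray [(0.93, [287.0, 341.0], 671), (0.92, [219.0, 346.0], 578), (0.85, [277.0, 415.0], 1204)]
weight []
wrist tray start [[ 70. 213.]] stop [[-364.  225.]]
tray [(0.88, [211.0, 76.0], 24227), (0.82, [41.0, 411.0], 12822), (0.27, [204.0, 157.0], 41151)]
weight []
```

Request:
step_arm --moves '[[[-0.0024,0,0,0,0,-0.004,0],[-0.0048,0,0,0,0,-0.008,0],[-0.0072,0,0,0,0,-0.0125,0],[-0.0072,0,0,0,0,-0.0125,0],[-0.0072,0,0,0,0,-0.0125,0],[-0.0072,0,0,0,0,-0.0125,0],[-0.0072,0,0,0,0,-0.0125,0],[-0.0072,0,0,0,0,-0.0125,0],[-0.0072,0,0,0,0,-0.0125,0],[-0.0072,0,0,0,0,-0.0125,0],[-0.0072,0,0,0,0,-0.0125,0],[-0.0048,0,0,0,0,-0.008,0],[-0.0024,0,0,0,0,-0.004,0],[0,0,0,0,0,0,0],[0,0,0,0,0,0,0]]]'

```text
time_s: 8.4
position: [0.614, -0.0014, 0.1037]
orientation: [0.063, 0.76, 0.644, 0.053]
contact_force: [5.6, -0.9, -10.2]
grip_width: 0.0099
grip_force: 58.8
```

```bash
cat >> h.py <<'E'
def ramp():
    s=readout.state(); p=s['position']; d=p[:2]-Q[:2]; X=d@[np.cos(Q[2]),np.sin(Q[2])]; Y=d@[-np.sin(Q[2]),np.cos(Q[2])]
    w,x,y,z=s['orientation']; M=R.from_quat([x,y,z,w]).as_matrix()
    print('t',round(s['time_s'],2),'X %.4f Y %.4f Z %.4f'%(X,Y,p[2]),'ang pos %.4f'%np.arctan2(p[2]-.06,X),'r %.4f'%np.hypot(X,p[2]-.06),'tool ang %.4f'%np.arcsin(M[2,1]),'F',np.round(s['contact_force'],1),'M',np.round(s['moment'],1),'w',round(s['grip_width'],4))
def look(a,save=None):
    im=imaging.camera('scene'); print('exp weight',proj('scene',T(Q,inc(a,.165,-.0375,.02)))[0].round(),'tray up',proj('scene',T(Q,inc(a,.165,.0375,.016)))[0].round(),'stop',proj('scene',T(Q,inc(a,.042,.0375,.016)))[0].round())
    for q in ('tray','weight'): print(q,[(round(r['p'],2),np.round(r['centre'])[::-1].tolist(),int(r['mask'].sum())) for r in regions_of(q,'scene')])
    c=cv2.cvtColor(cv2.convertScaleAbs(cv2.resize(im[130:270,260:430],None,fx=4,fy=4),alpha=1.4),cv2.COLOR_RGB2BGR)
    if save: cv2.imwrite(save,c)
E
python3 -c "
from h import *
ramp(); look(.18,'pics/l1.png')"
```

```text
t 8.4 X 0.2470 Y 0.0008 Z 0.1037 ang pos 0.1752 r 0.2508 tool ang 0.1652 F [  5.6  -0.9 -10.2] M [-0.  -0.5 -0.1] w 0.0099
exp weight [321. 195.] tray up [348. 209.] stop [370. 181.]
tray [(0.85, [415.0, 277.0], 1302), (0.8, [345.0, 210.0], 579), (0.77, [342.0, 289.0], 723), (0.48, [359.0, 192.0], 2341)]
weight []
```

View pics/l1.png

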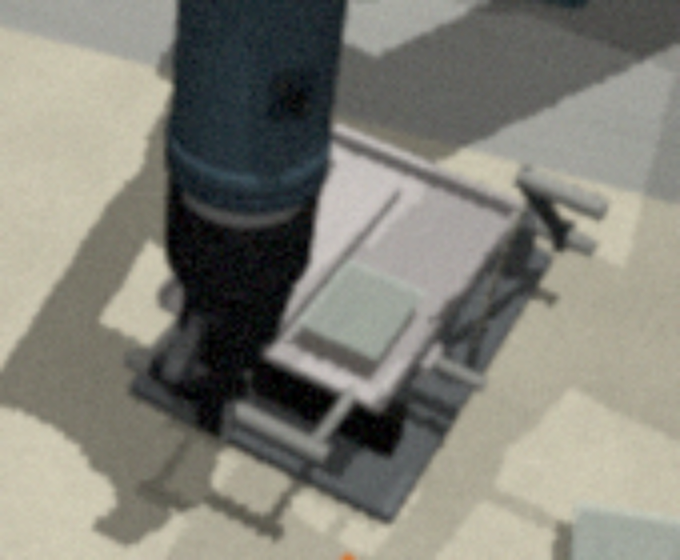

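The picture shows the ramp lifted. The tray is still up the lane at (345,210) and the gripper holds the bar. I go on in small steps.

Request:
step_arm --moves '[[[-0.0048,0,0,0,0,-0.0085,0],[-0.0048,0,0,0,0,-0.0085,0],[-0.0048,0,0,0,0,-0.0085,0],[0,0,0,0,0,0,0],[0,0,0,0,0,0,0],[0,0,0,0,0,0,0]]]'

```text
time_s: 9.15
position: [0.6126, -0.0011, 0.1112]
orientation: [0.074, 0.759, 0.644, 0.063]
contact_force: [5.4, 0.2, -9.1]
grip_width: 0.01
grip_force: 58.9
```

```bash
python3 -c "
from h import *
ramp(); look(.19)"
```

```text
t 9.15 X 0.2455 Y 0.0008 Z 0.1112 ang pos 0.2057 r 0.2508 tool ang 0.1950 F [ 5.4  0.2 -9.1] M [ 0.1 -0.4 -0.2] w 0.01
exp weight [321. 195.] tray up [348. 208.] stop [370. 181.]
tray [(0.81, [345.0, 287.0], 747), (0.65, [348.0, 207.0], 538), (0.64, [416.0, 274.0], 1188)]
weight [(0.71, [357.0, 194.0], 2496)]
```

Request:
step_arm --moves '[[[-0.0048,0,0,0,0,-0.0085,0],[-0.0048,0,0,0,0,-0.0085,0],[0,0,0,0,0,0,0],[0,0,0,0,0,0,0],[0,0,0,0,0,0,0],[0,0,0,0,0,0,0],[0,0,0,0,0,0,0]]]'

```text
time_s: 10.0
position: [0.6115, -0.0009, 0.1162]
orientation: [0.082, 0.758, 0.643, 0.069]
contact_force: [5.1, -0.1, -9.5]
grip_width: 0.0101
grip_force: 59.0
```

```bash
python3 -c "
from h import *
ramp(); look(.21)"
```

```text
t 10.0 X 0.2444 Y 0.0008 Z 0.1162 ang pos 0.2259 r 0.2508 tool ang 0.2148 F [ 5.1 -0.1 -9.5] M [ 0.  -0.4 -0. ] w 0.0101
exp weight [321. 194.] tray up [349. 207.] stop [370. 181.]
tray [(0.96, [347.0, 287.0], 644), (0.95, [347.0, 210.0], 566), (0.78, [418.0, 278.0], 1287), (0.53, [358.0, 212.0], 4589)]
weight []
```

Request:
step_arm --moves '[[[-0.0048,0,0,0,0,-0.0085,0],[-0.0048,0,0,0,0,-0.0085,0],[0,0,0,0,0,0,0],[0,0,0,0,0,0,0],[0,0,0,0,0,0,0],[0,0,0,0,0,0,0],[0,0,0,0,0,0,0]]]'

```text
time_s: 10.85
position: [0.6103, -0.0007, 0.1212]
orientation: [0.089, 0.757, 0.642, 0.076]
contact_force: [4.8, -0.4, -9.1]
grip_width: 0.0103
grip_force: 59.0
```

```bash
python3 -c "
from h import *
ramp(); look(.23)"
```

```text
t 10.85 X 0.2432 Y 0.0009 Z 0.1212 ang pos 0.2463 r 0.2508 tool ang 0.2348 F [ 4.8 -0.4 -9.1] M [ 0.1 -0.4 -0.1] w 0.0103
exp weight [321. 192.] tray up [349. 206.] stop [370. 181.]
tray [(0.67, [416.0, 276.0], 1235), (0.65, [346.0, 207.0], 592), (0.58, [345.0, 287.0], 675), (0.21, [359.0, 189.0], 2118)]
weight [(0.71, [358.0, 192.0], 2273)]
```

Request:
step_arm --moves '[[[-0.0048,0,0,0,0,-0.0085,0],[-0.0048,0,0,0,0,-0.0085,0],[0,0,0,0,0,0,0],[0,0,0,0,0,0,0],[0,0,0,0,0,0,0],[0,0,0,0,0,0,0],[0,0,0,0,0,0,0]]]'

```text
time_s: 11.7
position: [0.6091, -0.0005, 0.1261]
orientation: [0.097, 0.757, 0.641, 0.082]
contact_force: [5.1, 0.3, -9.3]
grip_width: 0.0094
grip_force: 59.1
```

```bash
python3 -c "
from h import *
ramp(); look(.25)"
```

```text
t 11.7 X 0.2420 Y 0.0009 Z 0.1261 ang pos 0.2667 r 0.2508 tool ang 0.2548 F [ 5.1  0.3 -9.3] M [ 0.1 -0.3 -0.1] w 0.0094
exp weight [321. 191.] tray up [349. 205.] stop [370. 180.]
tray [(0.8, [345.0, 288.0], 696), (0.72, [348.0, 207.0], 500), (0.66, [414.0, 276.0], 1226), (0.34, [358.0, 212.0], 4719)]
weight []
```

Request:
step_arm --moves '[[[-0.0048,0,0,0,0,-0.0085,0],[-0.0048,0,0,0,0,-0.0085,0],[0,0,0,0,0,0,0],[0,0,0,0,0,0,0],[0,0,0,0,0,0,0],[0,0,0,0,0,0,0],[0,0,0,0,0,0,0]]]'

```text
time_s: 12.55
position: [0.6077, -0.0003, 0.131]
orientation: [0.104, 0.756, 0.641, 0.089]
contact_force: [4.0, 1.1, -8.5]
grip_width: 0.0101
grip_force: 59.1
```

```bash
python3 -c "
from h import *
ramp(); look(.27)"
```

```text
t 12.55 X 0.2406 Y 0.0009 Z 0.1310 ang pos 0.2870 r 0.2508 tool ang 0.2746 F [ 4.   1.1 -8.5] M [ 0.1 -0.3 -0.1] w 0.0101
exp weight [322. 190.] tray up [350. 204.] stop [371. 180.]
tray [(0.92, [351.0, 206.0], 549), (0.61, [416.0, 277.0], 1158), (0.58, [345.0, 289.0], 662)]
weight []
```

Request:
step_arm --moves '[[[-0.0048,0,0,0,0,-0.0085,0],[-0.0048,0,0,0,0,-0.0085,0],[0,0,0,0,0,0,0],[0,0,0,0,0,0,0],[0,0,0,0,0,0,0],[0,0,0,0,0,0,0],[0,0,0,0,0,0,0]]]'

```text
time_s: 13.4
position: [0.6062, 0.0, 0.1359]
orientation: [0.112, 0.754, 0.64, 0.095]
contact_force: [5.1, 0.7, -9.4]
grip_width: 0.0103
grip_force: 59.1
```

```bash
python3 -c "
from h import *
ramp(); look(.29)"
```

```text
t 13.4 X 0.2390 Y 0.0009 Z 0.1359 ang pos 0.3073 r 0.2508 tool ang 0.2946 F [ 5.1  0.7 -9.4] M [ 0.2 -0.3 -0.1] w 0.0103
exp weight [322. 189.] tray up [350. 203.] stop [371. 180.]
tray [(0.88, [345.0, 288.0], 700), (0.72, [416.0, 274.0], 1241), (0.71, [362.0, 189.0], 487)]
weight []
```

The tray is now at (362,189), so it is slipping. I wait and look again.

Request:
step_arm --moves '[[[0,0,0,0,0,0,0],[0,0,0,0,0,0,0],[0,0,0,0,0,0,0],[0,0,0,0,0,0,0],[0,0,0,0,0,0,0],[0,0,0,0,0,0,0]]]'

```text
time_s: 14.15
position: [0.6062, 0.0, 0.1359]
orientation: [0.112, 0.754, 0.64, 0.095]
contact_force: [5.6, 0.5, -8.9]
grip_width: 0.0098
grip_force: 59.1
```

```bash
python3 -c "
from h import *
ramp(); look(.29,'pics/l2.png')"
```

```text
t 14.15 X 0.2390 Y 0.0009 Z 0.1359 ang pos 0.3073 r 0.2508 tool ang 0.2946 F [ 5.6  0.5 -8.9] M [ 0.1 -0.2 -0.1] w 0.0098
exp weight [322. 189.] tray up [350. 203.] stop [371. 180.]
tray [(0.89, [343.0, 287.0], 651), (0.84, [368.0, 182.0], 412)]
weight []
```

View pics/l2.png

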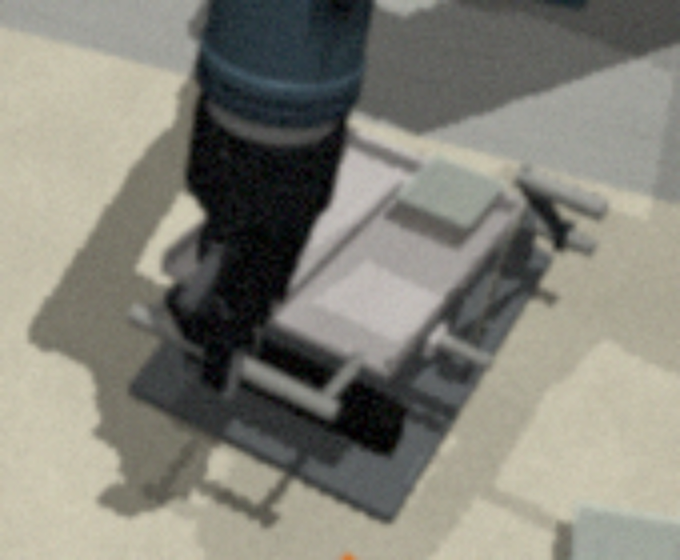

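The tray is at about (370,180), close to the stop. I wait once more to confirm before releasing.

Request:
step_arm --moves '[[[0,0,0,0,0,0,0],[0,0,0,0,0,0,0],[0,0,0,0,0,0,0],[0,0,0,0,0,0,0],[0,0,0,0,0,0,0],[0,0,0,0,0,0,0],[0,0,0,0,0,0,0],[0,0,0,0,0,0,0]]]'

```text
time_s: 15.1
position: [0.6063, 0.0, 0.1359]
orientation: [0.112, 0.754, 0.64, 0.095]
contact_force: [5.0, 1.1, -9.3]
grip_width: 0.0102
grip_force: 59.1
```

```bash
python3 -c "
from h import *
look(.285)
m=[r for r in regions_of('tray','scene') if np.hypot(*(np.array(r['centre'])-[180,370]))<20]
B=[[.030*i,.023*j,.02] for i in(-1,1) for j in (-1,1)]
for x in (.042,.05,.06,.07): 
    h=cv2.convexHull(np.array([proj('scene',T(Q,inc(.287,x+a,.0375+b,.006+c)))[0] for a in(-.03,.03) for b in(-.023,.023) for c in(0,.02)],np.float32))
    z=np.zeros((400,640),np.uint8); cv2.fillConvexPoly(z,h.astype(np.int32),1)
    for r in m: print(x,(z.astype(bool)&r['mask']).sum()/(z.astype(bool)|r['mask']).sum(), np.argwhere(z).mean(0), np.array(r['centre']))
"
```

```text
exp weight [322. 189.] tray up [350. 203.] stop [371. 180.]
tray [(0.75, [413.0, 278.0], 1218), (0.74, [346.0, 290.0], 681), (0.63, [366.0, 181.0], 482), (0.58, [352.0, 215.0], 5019)]
weight [(0.73, [350.0, 213.0], 4894)]
0.042 0.8492871690427699 [179.34976526 370.15023474] [180.9 365.6]
0.05 0.7247191011235955 [180.93394077 368.87015945] [180.9 365.6]
0.06 0.568259385665529 [182.67963387 367.29290618] [180.9 365.6]
0.07 0.4757433489827856 [184.29718004 365.93926247] [180.9 365.6]
```

The tray mask fits best at x = 42 mm, so it is at rest on the stop. I release the bar and withdraw along the tool axis.

Request:
step_arm --moves '[[[0,0,0,0,0,0,0.2],[0,0,0,0,0,0,0.35],[0,0,0,0,0,0,0.4],[0,0,0,0,0,0,0.4],[0,0,0,0,0,0,0.4],[0,0,0,0,0,-0.03,0.4],[0,0,0,0,0,-0.07,0.4],[0,0,0,0,0,-0.09,0.4],[0,0,0,0,0,-0.1,0.4],[0,0,0,0,0,-0.1,0.4],[0,0,0,0,0,-0.1,0.4],[0,0,0,0,0,-0.1,0.4]]]'

```text
time_s: 16.5
position: [0.555, 0.0084, 0.3087]
orientation: [0.113, 0.754, 0.64, 0.096]
contact_force: [0.7, -0.9, -0.7]
grip_width: 0.0342
grip_force: 0.0
```

```bash
python3 -c "
from h import *
ramp(); look(.285)
P=inc(.941,.2,.132,0)
print(P); P[2]+=.006+.019+.05; delta(T(Q,P)[0])
im=imaging.camera('top'); print([(r['p'],r['centre']) for q in('tray','weight') for r in regions_of(q,'top')], proj('top',T(Q,inc(.285,.165,-.0375,.02))))
K=proj('top',T(Q,inc(.941,.2,.1525,0))); print('pin+',K)
cv2.imwrite('pics/t2.png',cv2.cvtColor(cv2.convertScaleAbs(cv2.resize(im[120:280,215:365],None,fx=3.75,fy=3.75),alpha=1.4),cv2.COLOR_RGB2BGR))
"
```

```text
t 16.5 X 0.1872 Y 0.0009 Z 0.3087 ang pos 0.9256 r 0.3112 tool ang 0.2975 F [ 0.7 -0.9 -0.7] M [0.1 0.1 0. ] w 0.0342
exp weight [322. 189.] tray up [350. 203.] stop [371. 180.]
tray [(0.67, [344.0, 288.0], 673), (0.6, [369.0, 181.0], 392)]
weight [(0.59, [321.0, 192.0], 294)]
[np.float64(0.11779603443425966), 0.132, np.float64(0.22162949691056616)]
t 16.65 pos [0.5564 0.0082 0.3101] F [-0.17  0.46 -0.45] w 0.0345
turn shares [ 1.445e-01  1.000e-04 -1.000e-04] shift shares (tool now) [ 0.4369 -0.2386 -0.0275] after turn [ 0.4369 -0.2358  0.0449]
[(0.6, [137.9, 280.4])] [[325.14782403 195.94659241]]
pin+ [[230.74459052 193.48497463]]
```

View pics/t2.png

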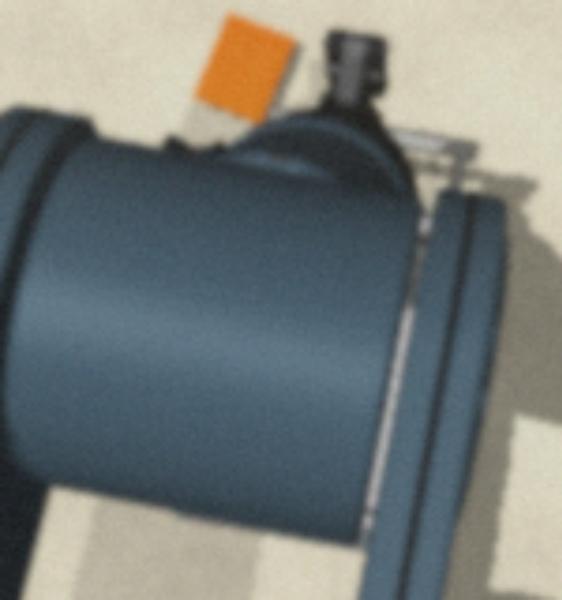

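The arm hides the tester in the top view. The scene view has the weight at (321,192), where it was expected, and the tray at the stop. I keep the tool tilt, because it will be square to the pointer arm at the end, and work out the pin approach.

```bash
cat >> h.py <<'E'
def pinplan(th,off,Yt=.132,fix=(0,0)):
    "tool-frame shares from present pose to the pose with fingertips `off` above pin at angle th"
    s=readout.state(); w,x,y,z=s['orientation']; M=R.from_quat([x,y,z,w]).as_matrix()
    P=T(Q,inc(th,.2,Yt,0))[0]-M[:,2]*(.025+off)
    print('th',th,'off',off,(M.T@(P-s['position'])/.3).round(4))
E
python3 -c "
from h import *
ramp()
pinplan(.941,.04); pinplan(.941,.01); pinplan(.941,0); pinplan(.7,0);pinplan(.5,0);pinplan(.4,0);pinplan(.33,0);pinplan(.285,0)
"
```

```text
t 16.8 X 0.1873 Y 0.0009 Z 0.3058 ang pos 0.9195 r 0.3090 tool ang 0.2950 F [-0.3 -0.4 -0.6] M [0.  0.1 0. ] w 0.0339
th 0.941 off 0.04 [ 0.437  -0.3035 -0.0158]
th 0.941 off 0.01 [ 0.437  -0.3035  0.0842]
th 0.941 off 0 [ 0.437  -0.3035  0.1176]
th 0.7 off 0 [ 0.4371 -0.2231  0.2562]
th 0.5 off 0 [ 0.4371 -0.1831  0.3832]
th 0.4 off 0 [ 0.4371 -0.1728  0.449 ]
th 0.33 off 0 [ 0.4372 -0.1695  0.4956]
th 0.285 off 0 [ 0.4372 -0.1692  0.5256]
```

Request:
step_arm --moves '[[[0,0,0,0,0,-0.07,0],[0,0,0,0,0,-0.07,0],[0,0,0,0.0437,-0.0303,0,0],[0,0,0,0.0437,-0.0303,0,0],[0,0,0,0.0437,-0.0303,0,0],[0,0,0,0.0437,-0.0303,0,0],[0,0,0,0.0437,-0.0303,0,0],[0,0,0,0.0437,-0.0303,0,0],[0,0,0,0.0437,-0.0303,0,0],[0,0,0,0.0437,-0.0303,0,0],[0,0,0,0.0437,-0.0303,0,0],[0,0,0,0.0437,-0.0303,0,0],[0,0,0,0,0,0.04,0],[0,0,0,0,0,0.04,0],[0,0,0,0,0,0.04,0],[0,0,0,0,0,0,0],[0,0,0,0,0,0,0]]]'

```text
time_s: 18.5
position: [0.4898, 0.1514, 0.285]
orientation: [0.112, 0.755, 0.639, 0.095]
contact_force: [-0.5, 0.6, 0.6]
grip_width: 0.0002
grip_force: 0.0
```

```bash
python3 -c "
from h import *
ramp(); s=readout.state(); print(s['joint_pos'])
pinplan(.941,.0); pinplan(.85,0); pinplan(.7,0);pinplan(.5,0);pinplan(.4,0);pinplan(.33,0);pinplan(.285,0)
im=imaging.camera('scene'); print(regions_of('pointer_pin','scene')[0]['centre'])
im2=imaging.camera('wrist')
for c,i in(('scene',im),('wrist',im2)):
  for p in proj(c,T(Q,[inc(.941,.2,y,0) for y in(.1075,.1525)])): cv2.circle(i,tuple(int(k) for k in p),2,(255,0,0),1)
v=np.hstack([cv2.resize(im[100:240,330:460],(520,560)),cv2.resize(im2[:,150:350],(280,560))])
cv2.imwrite('pics/p1.png',cv2.cvtColor(cv2.convertScaleAbs(v,alpha=1.4),cv2.COLOR_RGB2BGR))
"
```

```text
t 18.5 X 0.0995 Y 0.1314 Z 0.2850 ang pos 1.1543 r 0.2460 tool ang 0.2950 F [-0.5  0.6  0.6] M [0.  0.2 0. ] w 0.0002
[ 0.14057059  0.01916945  1.7681354  -0.1002541   1.0744881   0.34082944]
th 0.941 off 0.0 [ 0.0024 -0.0032  0.1365]
th 0.85 off 0 [0.0025 0.0311 0.1865]
th 0.7 off 0 [0.0026 0.0772 0.2751]
th 0.5 off 0 [0.0028 0.1172 0.4021]
th 0.4 off 0 [0.0029 0.1275 0.4679]
th 0.33 off 0 [0.0029 0.1308 0.5145]
th 0.285 off 0 [0.003  0.1311 0.5445]
[183.1, 398.1]
```

View pics/p1.png

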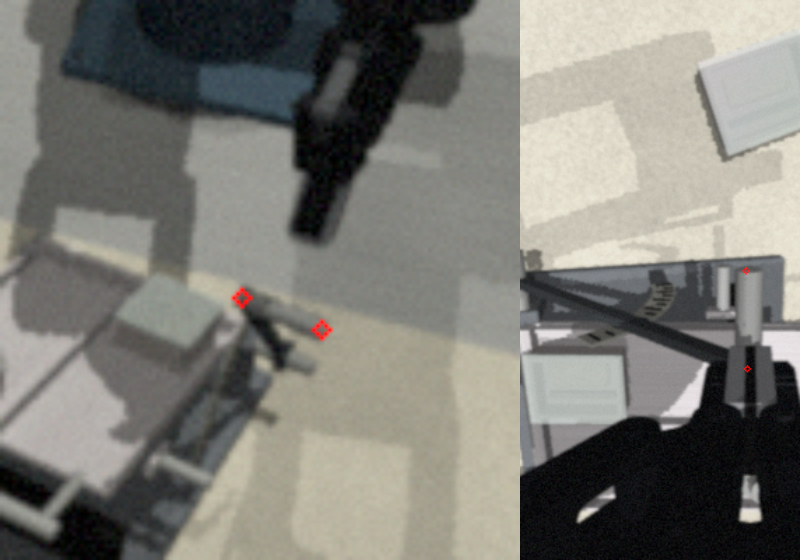

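The closed fingertips are in line with the pin (wrist view) and stand about 40 mm above it; the tray is at the stop. I press down along the arc to about 0.5 rad.

Request:
step_arm --moves '[[[0,0,0,0,0,0.034,0],[0,0,0,0,0,0.034,0],[0,0,0,0,0,0.034,0],[0,0,0,0,-0.003,0.034,0],[0,0,0,0,0.0114,0.0167,0],[0,0,0,0,0.0114,0.0167,0],[0,0,0,0,0.0114,0.0167,0],[0,0,0,0,0.0092,0.0177,0],[0,0,0,0,0.0092,0.0177,0],[0,0,0,0,0.0092,0.0177,0],[0,0,0,0,0.0092,0.0177,0],[0,0,0,0,0.0092,0.0177,0],[0,0,0,0,0.0067,0.0212,0],[0,0,0,0,0.0067,0.0212,0],[0,0,0,0,0.0067,0.0212,0],[0,0,0,0,0.0067,0.0212,0],[0,0,0,0,0.0067,0.0212,0],[0,0,0,0,0.0067,0.0212,0],[0,0,0,0,0,0,0]]]'

```text
time_s: 20.55
position: [0.5574, 0.1407, 0.1795]
orientation: [0.112, 0.754, 0.64, 0.095]
contact_force: [0.7, -0.7, -0.5]
grip_width: -0.0003
grip_force: 0.0
```

```bash
python3 -c "
from h import *
ramp()
pinplan(.5,0);pinplan(.4,0);pinplan(.33,0);pinplan(.285,0)
im=imaging.camera('scene'); print([(r['p'],r['centre']) for q in('pointer_pin','tray','weight') for r in regions_of(q,'scene')])
for p in proj('scene',T(Q,[inc(.5,.2,y,0) for y in(.1075,.1525)])): cv2.circle(im,tuple(int(k) for k in p),2,(255,0,0),1)
cv2.imwrite('pics/p2.png',cv2.cvtColor(cv2.convertScaleAbs(cv2.resize(im[120:260,300:460],(640,560)),alpha=1.4),cv2.COLOR_RGB2BGR))
"
```

```text
t 20.55 X 0.1680 Y 0.1318 Z 0.1795 ang pos 0.6185 r 0.2062 tool ang 0.2946 F [ 0.7 -0.7 -0.5] M [0.1 0.1 0. ] w -0.0003
th 0.5 off 0 [ 0.0008  0.0011 -0.0006]
th 0.4 off 0 [0.0009 0.0114 0.0653]
th 0.33 off 0 [0.0009 0.0147 0.1118]
th 0.285 off 0 [0.0009 0.0151 0.1418]
[(0.66, [215.9, 379.3]), (0.91, [288.2, 345.5]), (0.84, [278.3, 416.6]), (0.68, [181.0, 368.6]), (0.65, [209.7, 342.0]), (0.61, [191.0, 320.9])]
```

View pics/p2.png

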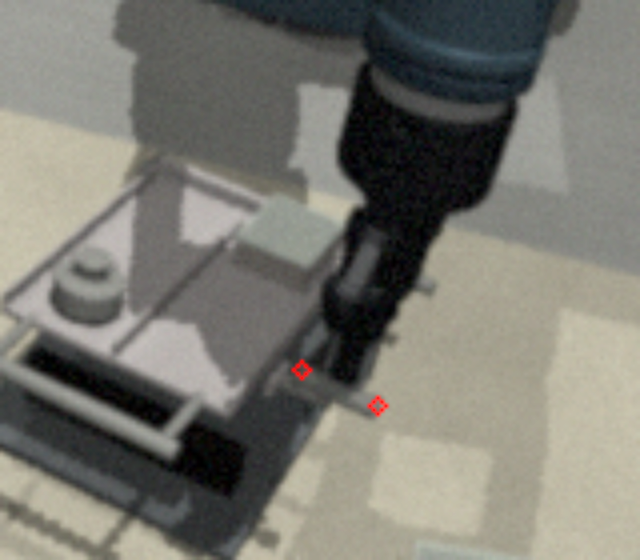

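The picture shows the fingertips on the pin near (372,217), the weight in place at (321,191) and the tray at the stop. I continue more slowly, watching the force.

Request:
step_arm --moves '[[[0,0,0,0,0.002,0.012,0],[0,0,0,0,0.002,0.012,0],[0,0,0,0,0.002,0.012,0],[0,0,0,0,0.002,0.012,0],[0,0,0,0,0.002,0.012,0],[0,0,0,0,0.001,0.012,0],[0,0,0,0,0.001,0.012,0]]]'

```text
time_s: 21.45
position: [0.5684, 0.139, 0.1574]
orientation: [0.113, 0.754, 0.64, 0.095]
contact_force: [0.3, -0.2, 0.9]
grip_width: 0.0001
grip_force: 0.4
```

```bash
cat >> h.py <<'E'
def ft():
    F=[]
    for i in range(4):
        if i: imaging.camera('scene')
        s=readout.state(); w,x,y,z=s['orientation']; M=R.from_quat([x,y,z,w]).as_matrix(); F.append(M.T@s['contact_force'])
    print('tool F',np.mean(F,0).round(2),'sd',np.std(F,0).round(2))
    print([(round(r['p'],2),r['centre']) for r in regions_of('pointer_pin','scene')][:2])
E
python3 -c "
from h import *
ramp();ft()
pinplan(.33,0);pinplan(.29,0)"
```

```text
t 21.45 X 0.1791 Y 0.1319 Z 0.1574 ang pos 0.4981 r 0.2039 tool ang 0.2963 F [ 0.3 -0.2  0.9] M [0.  0.1 0. ] w 0.0001
tool F [ 0.05 -0.1  -0.34] sd [0.2  0.54 0.26]
[(0.67, [227.8, 375.7])]
th 0.33 off 0 [0.0004 0.0016 0.0308]
th 0.29 off 0 [0.0004 0.002  0.0575]
```

Request:
step_arm --moves '[[[0,0,0,0,0,0.007,0],[0,0,0,0,0,0.007,0],[0,0,0,0,0,0.007,0],[0,0,0,0,0,0.003,0]]]'

```text
time_s: 22.05
position: [0.5704, 0.1387, 0.1508]
orientation: [0.113, 0.754, 0.64, 0.096]
contact_force: [0.8, 1.1, 0.3]
grip_width: -0.0001
grip_force: 0.3
```

Request:
step_arm --moves '[[[0,0,0,0,0,0.003,0],[0,0,0,0,0,0.003,0]]]'

```text
time_s: 22.25
position: [0.571, 0.1387, 0.1492]
orientation: [0.113, 0.754, 0.64, 0.096]
contact_force: [0.0, 0.8, 1.8]
grip_width: -0.0001
grip_force: 0.3
```

```bash
python3 -c "
from h import *
ramp();ft()
pinplan(.33,0);pinplan(.29,0)"
```

```text
t 22.25 X 0.1817 Y 0.1320 Z 0.1492 ang pos 0.4562 r 0.2025 tool ang 0.2967 F [0.  0.8 1.8] M [-0.   0.1  0.1] w -0.0001
tool F [ 0.08  0.31 -0.67] sd [0.64 0.11 0.69]
[(0.41, [230.7, 374.2])]
th 0.33 off 0 [0.0003 0.0011 0.0014]
th 0.29 off 0 [0.0003 0.0015 0.0281]
```

Request:
step_arm --moves '[[[0,0,0,0,0,0.003,0],[0,0,0,0,0,0.003,0],[0,0,0,0,0,0.003,0],[0,0,0,0,0,0,0]]]'

```text
time_s: 22.85
position: [0.5717, 0.1385, 0.1465]
orientation: [0.113, 0.754, 0.64, 0.096]
contact_force: [-1.3, -0.1, -0.2]
grip_width: 0.0002
grip_force: 0.0
```

```bash
python3 -c "
from h import *
ramp();ft()
pinplan(.29,0)"
```

```text
t 22.85 X 0.1824 Y 0.1319 Z 0.1465 ang pos 0.4425 r 0.2019 tool ang 0.2964 F [-1.3 -0.1 -0.2] M [-0.   0.1 -0. ] w 0.0002
tool F [ 0.29 -0.17 -0.37] sd [0.35 0.63 0.32]
[]
th 0.29 off 0 [0.     0.0007 0.0193]
```

Request:
step_arm --moves '[[[0,0,0,0,0,0.003,0],[0,0,0,0,0,0.003,0],[0,0,0,0,0,0.002,0],[0,0,0,0,0,0,0]]]'

```text
time_s: 23.45
position: [0.5725, 0.1384, 0.1443]
orientation: [0.113, 0.754, 0.64, 0.096]
contact_force: [0.3, -0.3, 0.2]
grip_width: -0.0
grip_force: 0.1
```

```bash
python3 -c "
from h import *
ramp();ft()
pinplan(.29,0)"
```

```text
t 23.45 X 0.1832 Y 0.1320 Z 0.1443 ang pos 0.4310 r 0.2017 tool ang 0.2967 F [ 0.3 -0.3  0.2] M [ 0.   0.1 -0. ] w -0.0
tool F [ 0.13  0.34 -0.26] sd [0.69 0.53 0.59]
[(0.48, [228.1, 373.9])]
th 0.29 off 0 [0.0002 0.0011 0.0112]
```

Request:
step_arm --moves '[[[0,0,0,0,0,0.003,0],[0,0,0,0,0,0.002,0],[0,0,0,0,0,0,0]]]'

```text
time_s: 23.95
position: [0.5728, 0.1383, 0.1428]
orientation: [0.113, 0.754, 0.64, 0.096]
contact_force: [-0.3, -0.2, 0.2]
grip_width: -0.0001
grip_force: 0.1
```

```bash
python3 -c "
from h import *
ramp();ft()
pinplan(.29,0)"
```

```text
t 23.95 X 0.1836 Y 0.1319 Z 0.1428 ang pos 0.4236 r 0.2014 tool ang 0.2965 F [-0.3 -0.2  0.2] M [0.  0.2 0. ] w -0.0001
tool F [ 0.4  -0.    0.06] sd [0.4  0.48 0.24]
[(0.65, [232.7, 369.5]), (0.33, [194.6, 322.4])]
th 0.29 off 0 [0.0002 0.001  0.0062]
```

Request:
step_arm --moves '[[[0,0,0,0,0,0.003,0],[0,0,0,0,0,0.002,0],[0,0,0,0,0,0,0]]]'

```text
time_s: 24.45
position: [0.5733, 0.1383, 0.1414]
orientation: [0.113, 0.754, 0.64, 0.096]
contact_force: [0.2, -0.1, 1.2]
grip_width: -0.0003
grip_force: 0.1
```

```bash
python3 -c "
from h import *
ramp();ft()
pinplan(.29,0)"
```

```text
t 24.45 X 0.1841 Y 0.1320 Z 0.1414 ang pos 0.4163 r 0.2013 tool ang 0.2966 F [ 0.2 -0.1  1.2] M [0.1 0.1 0. ] w -0.0003
tool F [-0.11  0.21 -0.23] sd [0.48 0.31 0.6 ]
[]
th 0.29 off 0 [0.0002 0.0008 0.0013]
```

Request:
step_arm --moves '[[[0,0,0,0,0,0.002,0],[0,0,0,0,0,0.002,0],[0,0,0,0,0,0,0]]]'

```text
time_s: 24.95
position: [0.5736, 0.1382, 0.1402]
orientation: [0.113, 0.754, 0.64, 0.096]
contact_force: [-0.4, 0.6, 0.0]
grip_width: -0.0001
grip_force: 0.1
```

```bash
python3 -c "
from h import *
ramp();ft()
pinplan(.28,0)"
```

```text
t 24.95 X 0.1844 Y 0.1320 Z 0.1402 ang pos 0.4103 r 0.2011 tool ang 0.2965 F [-0.4  0.6  0. ] M [ 0.   0.1 -0. ] w -0.0001
tool F [ 0.6   0.04 -0.24] sd [0.33 0.71 0.48]
[(0.37, [193.6, 344.8])]
th 0.28 off 0 [0.0002 0.0007 0.004 ]
```

Request:
step_arm --moves '[[[0,0,0,0,0,0.002,0],[0,0,0,0,0,0.002,0],[0,0,0,0,0,0,0]]]'

```text
time_s: 25.45
position: [0.5739, 0.1381, 0.1391]
orientation: [0.113, 0.754, 0.64, 0.096]
contact_force: [-1.3, -0.2, 0.8]
grip_width: 0.0005
grip_force: 0.3
```

```bash
python3 -c "
from h import *
ramp();ft()
pinplan(.28,0)"
```

```text
t 25.45 X 0.1847 Y 0.1319 Z 0.1391 ang pos 0.4046 r 0.2010 tool ang 0.2965 F [-1.3 -0.2  0.8] M [-0.   0.1  0. ] w 0.0005
tool F [-0.1  -0.57 -0.51] sd [0.33 0.49 0.4 ]
[(0.5, [234.2, 372.0])]
th 0.28 off 0 [0.0002 0.0005 0.0001]
```

Request:
step_arm --moves '[[[0,0,0,0,0,0.002,0],[0,0,0,0,0,0.002,0],[0,0,0,0,0,0,0]]]'

```text
time_s: 25.95
position: [0.5743, 0.1381, 0.1381]
orientation: [0.113, 0.754, 0.64, 0.096]
contact_force: [-1.5, 0.2, 1.7]
grip_width: 0.0001
grip_force: 1.2
```

```bash
python3 -c "
from h import *
ramp();ft()
pinplan(.27,0)
for th in (.32,.28,.25): print(th,proj('scene',T(Q,[inc(th,.2,y,0) for y in(.1075,.13,.1525)])).round(0).tolist(), 'wrist',proj('wrist',T(Q,[inc(th,.2,y,0) for y in(.1075,.13,.1525)])).round(0).tolist())
imaging.camera('wrist')
for q in('pointer_pin','ramp_lug'):
  for c in('scene','wrist'):
    for r in regions_of(q,c):
      a=np.argwhere(r['mask']); print(q,c,round(r['p'],2),len(a),np.round(r['centre'])[::-1],a.min(0)[::-1],a.max(0)[::-1])
"
```

```text
t 25.95 X 0.1851 Y 0.1320 Z 0.1381 ang pos 0.3992 r 0.2009 tool ang 0.2967 F [-1.5  0.2  1.7] M [-0.   0.2 -0.1] w 0.0001
tool F [-0.49 -0.19 -2.67] sd [0.32 0.46 0.41]
[(0.66, [233.4, 373.6])]
th 0.27 off 0 [0.0001 0.0003 0.003 ]
0.32 [[371.0, 226.0], [380.0, 231.0], [390.0, 235.0]] wrist [[315.0, 314.0], [315.0, 272.0], [315.0, 227.0]]
0.28 [[370.0, 229.0], [379.0, 233.0], [389.0, 238.0]] wrist [[315.0, 304.0], [315.0, 264.0], [315.0, 220.0]]
0.25 [[369.0, 231.0], [379.0, 235.0], [388.0, 240.0]] wrist [[315.0, 298.0], [315.0, 258.0], [315.0, 216.0]]
pointer_pin scene 0.66 116 [374. 233.] [368 222] [387 239]
pointer_pin wrist 0.67 5603 [136. 301.] [  0 215] [333 313]
ramp_lug wrist 0.64 368 [203. 280.] [194 273] [214 292]
```

The force rose to 2.7 N, so the pointer is on the lug. I add half a millimetre to be certain and hold.

Request:
step_arm --moves '[[[0,0,0,0,0,0.0015,0],[0,0,0,0,0,0,0],[0,0,0,0,0,0,0]]]'

```text
time_s: 26.7
position: [0.5745, 0.1381, 0.1376]
orientation: [0.113, 0.754, 0.64, 0.096]
contact_force: [-0.9, 0.1, 3.2]
grip_width: -0.0005
grip_force: 1.7
```

```bash
python3 -c "
from h import *
ramp();ft()
pinplan(.27,0)"
```

```text
t 26.7 X 0.1853 Y 0.1320 Z 0.1376 ang pos 0.3969 r 0.2009 tool ang 0.2967 F [-0.9  0.1  3.2] M [-0.1  0.2 -0. ] w -0.0005
tool F [-0.58 -0.27 -3.46] sd [0.3  0.6  0.33]
[]
th 0.27 off 0 [0.0001 0.0002 0.0014]
```

The stiffness matches the sprung lug (about 3 N on it). I lift off gently and clear away.

Request:
step_arm --moves '[[[0,0,0,0,0,-0.003,0],[0,0,0,0,0,-0.006,0],[0,0,0,0,0,-0.02,0],[0,0,0,0,0,-0.05,0],[0,0,0,0,0,-0.1,0],[0,0,0,0,0,-0.1,0],[0,0,0,0,0,-0.1,0],[0,0,0,0,0,-0.1,0],[0,0,0,0,0,0,0],[0,0,0,0,0,0,0]]]'

```text
time_s: 27.9
position: [0.533, 0.1451, 0.2759]
orientation: [0.113, 0.754, 0.64, 0.096]
contact_force: [-0.9, 0.3, 0.2]
grip_width: -0.0004
grip_force: 0.0
```

```bash
python3 -c "
from h import *
ramp(); look(.285)
for r in regions_of('pointer_pin','scene'):
  a=np.argwhere(r['mask']); print(round(r['p'],2),len(a),np.round(r['centre'],1)[::-1],a.min(0)[::-1],a.max(0)[::-1])
for th in (.35,.28): print(th,proj('scene',T(Q,[inc(th,.2,y,0) for y in(.1075,.13,.1525)])).round(0).tolist())
"
```

```text
t 27.9 X 0.1432 Y 0.1321 Z 0.2759 ang pos 0.9853 r 0.2591 tool ang 0.2983 F [-0.9  0.3  0.2] M [ 0.   0.2 -0. ] w -0.0004
exp weight [322. 189.] tray up [350. 203.] stop [371. 180.]
tray [(0.87, [344.0, 287.0], 661), (0.73, [367.0, 179.0], 424), (0.72, [417.0, 276.0], 1184)]
weight [(0.65, [322.0, 192.0], 259)]
0.6 216 [376.8 220.7] [368 187] [401 239]
0.35 [[371.0, 224.0], [381.0, 229.0], [391.0, 233.0]]
0.28 [[370.0, 229.0], [379.0, 233.0], [389.0, 238.0]]
```

The pin, tray and weight are all where they should be and the gripper is clear. I hand in.

```bash
python3 -c "
from h import *
print(finish_job())"
```

```text
the job is handed in; nothing more can be done
None
```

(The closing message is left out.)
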